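# Press the dust cover home on a bicycle hub

### The arm

A 7-joint arm with a two-finger parallel gripper is mounted at the origin on the work surface. World frame = base frame: x ahead of the robot, y to its left, z up, the work surface at z = 0. Lengths are in m, angles in rad, forces in N, time in s.
With the tool pointing down it reaches from about 0.425 to 0.95 m from the base axis. Payload 4.7 kg.
Tool frame: the origin (TCP) lies on the centre line of the jaws, within the pads' length; the fingertips stand robot.nose_length ahead of it and the grasp point (between the pads) lies 8 mm behind it (robot.nose_length is the distance from the TCP to the fingertips, in m); z points along the fingers, x is the direction in which the jaws open and shut, and the axes are right-handed (so a half turn about z gives the same grasp; the last joint's range is limited). The gripper opens to 85 mm and grips with 20 to 120 N. Pads are 22 mm wide; open, the fingers measure 114 mm over their backs; the gripper's body (76 mm by 85 mm) begins 54 mm behind the grasp point. The pads swing forward as they close: fully open they stand 13 mm farther back than shut.
Start: joints at [-1.183, 0.469, -0.049, 1.532, 0.024, 1.141, -0.082], TCP at [0.273, 0.617, 0.242] pointing down, gripper open.
Joint ranges: [-2.59, 2.59], [-0.33, 1.99], [-1.39, 1.29], [0.1, 2.45], [-1.04, 4.18], [0.21, 1.99], [-2.66, 2.66]. Speed limits (rad/s): [2.57, 2.57, 3.14, 3.14, 3.14, 3.14, 3.14].

### API

Orientations are given as [roll, pitch, yaw] about the fixed x, y, z axes, in that order (R = Rz(yaw) Ry(pitch) Rx(roll)).
In Python, from plant import robot gives the robot as it stands. Calls block until the motion is done:
- robot.goto(position, orientation): joint-space move of the TCP to a pose.
- robot.move_straight(position, vel=0.15, attitude=None, contact_N=None): straight line of the TCP; attitude=None keeps the orientation; vel is the mean speed in m/s. With contact_N (N) it stops when the force on the tool has changed by that much, and returns True; else False.
- robot.move_joints(angles): joint-space move.
- robot.grip(opening, strength=None): opening from 0.0 (shut) to 1.0 (fully open); strength is the grip in N (None keeps the last); returns when the fingers have stopped.
- robot.sleep(seconds).
- robot.inverse_kinematics(position, orientation): joint angles nearest the present ones, or None.
- robot.sense(): the state.
- robot.grab_frame(name): name is "scene" or "top" or "wrist"; returns a dict with "image" (400x640x3 uint8, red, green, blue), "range_z" (400x640 float32, m along the optical axis (not along the pixel's ray), 0 where there is no reading), "fx", "fy", "cx", "cy" (pixels), "R" (3x3) and "t" (3): a world point X has camera coordinates R X + t. Camera axes: x right, y down, z forward; pixel columns grow to the right and rows downward; lengths in m; the calibration is good to about 2 mm. A picture is of the moment at which its call begins.
A pose or a line that the arm cannot do raises robot.IKError and nothing moves.
- robot.close_job(): hands the job in, once; it reports no verdict.
The state is a dict: "t": time; "joint_pos": joint angles; "joint_velocities": joint speeds; "effort": joint torques, N m; "tcp_pos": TCP position; "tcp_rot": TCP orientation; "wrist_force": force on the tool from outside, world axes, zero at the start; "torque": the same for the moment, N m; "opening": opening from 0.0 (shut) to 1.0 (fully open).
Only numpy, scipy, OpenCV 4.12 (cv2) and the standard library are available. Lean on these libraries where they do the work, as an engineer would, in place of code of your own. Each camera call takes 0.05 s, during which the arm holds its last target.

### The job

Pick up the seating tool, set its hollow foot over the knob of the black dust cover that stands loosely started in the top of the bicycle hub, and press the cover straight down until it clicks fully home, flush all round; then keep it pressed down with about 15 N for half a second. Push steadily and never harder than 24 N, or the cover dents. Then stand the tool upright on the bench again, clear of the hub, and leave the jar, spanner and lockring where they are.

Things in the scene. Friction and masses are not known exactly. Their poses are not given: they have to be found in the camera images.
- tool: Seating tool, about 250 g, standing upright on the bench. Steel tube foot 31 mm in diameter, open below: bore 16 mm wide, 30 mm deep. Steel collar 31 mm wide from 30 to 38 mm height, then a round dark wooden handle 24 mm in diameter up to 112 mm, then a steel end 25 mm wide up to 120 mm. Origin: on the axis at the foot's open end; z along the axis to the handle.
- hub: Aluminium bicycle hub, axis upright, rigidly fixed on a 90 x 80 mm wooden block whose height varies. Two flanges 58 mm in diameter; above the upper one a bearing cup, 44 mm outside, bore 32 mm, its rim 108 mm above the origin. 8 mm below the rim four sprung steel balls stand into the bore; they hold the cover out until it is pressed past them, then catch it. Origin on the axis; z up.
- hub_rim (a point): Centre of the open top rim of the hub's bearing cup; z up. The underside of the cover's flange rests on this rim when the cover is home.
- cover: Black plastic cover, 30 g: flange 38 mm wide, 4 mm thick, on it a knob 14 mm wide, 7 mm high; below, a stem 30 mm wide, 18.5 mm long. It starts loosely in the cup, flange about 10 mm above the rim. Pressing needs a force that rises unevenly to some 8 to 15 N (hidden friction) in the first 3 to 4 mm; then it gives way and drops onto the rim, rigid. Origin: on the axis at the flange's underside; z up.
- cover_shoulder (a point): Point on the cover's axis at the height of the flange's top face (4 mm above the cover's origin), around the foot of the knob: the tool's foot bears on this face, not on the knob, whose top is 7 mm higher.
- jar: Bystander: grey grease jar, 60 mm in diameter and 60 mm high; origin at its underside.
- spanner: Bystander: steel spanner 170 mm long lying flat; origin under it; its length lies along its x.
- lockring: Bystander: dark steel ring lying flat, 64 mm outside, 36 mm hole, 6 mm thick; origin at the centre of its underside.
Things that resemble listed ones, but are neither listed nor needed, are in the scene too. There is more than one size of the hub; the one meant has the size given above.

How it is judged:
By the outcome, as a careful person would: the job done as asked, in the order asked, and still so for the second after the job is handed in, with the robot touching nothing.
It also fails if it takes over 61 s, if anything falls off the work surface, if the arm or the gripper's body presses on something with over 40 N, if the wrist force passes 120 N, or if a joint passes its speed limit or range.

## Working session

There is one attempt and no reset: what is moved stays moved. The work goes in short steps, each a Python script; the robot and the scene stay as the last script left them, time stands still between calls to the robot, and variables do not carry over. Pictures are saved under pics/ and viewed, and the job is handed in when it is done.

```bash
ls; mkdir -p pics; python3 - <<'E'
from plant import robot
import cv2, numpy as np
s=robot.sense(); print(s['t'],s['tcp_pos'],s['tcp_rot'],s['opening'],robot.nose_length,s['wrist_force'])
for n in ("scene","top","wrist"):
    f=robot.grab_frame(n); cv2.imwrite(f"pics/{n}0.png",f["image"][:,:,::-1]); np.savez(f"{n}0.npz",**f)
    print(n,f['fx'],f['fy'],f['cx'],f['cy'],(-f['R'].T@f['t']).round(3),f['R'].round(3).tolist(),(f['range_z']>0).mean())
E
```

```text
pics
0.0 [0.27302299 0.61672837 0.24126623] [3.14154038e+00 1.88591102e-03 1.15401020e+00] 1.0026066143763193 0.011 [ 0.05114315  0.26732746 -1.05339952]
scene 444.83902614153857 444.83902614153857 316.78054472272487 198.28185201089119 [ 1.103 -0.288  0.651] [[0.615, 0.788, -0.018], [0.539, -0.437, -0.72], [-0.575, 0.433, -0.694]] 0.995953125
top 436.4617472031578 436.4617472031578 312.9843948851846 195.40451076918495 [0.537 0.068 0.99 ] [[-0.001, -1.0, 0.005], [-0.993, 0.001, -0.114], [0.114, -0.006, -0.993]] 0.99580859375
wrist 277.40556953360374 277.40556953360374 324.66344234114007 204.9944621082494 [0.202 0.647 0.373] [[0.405, 0.914, -0.002], [0.873, -0.386, 0.3], [0.273, -0.123, -0.954]] 0.99607421875
```

View pics/scene0.png

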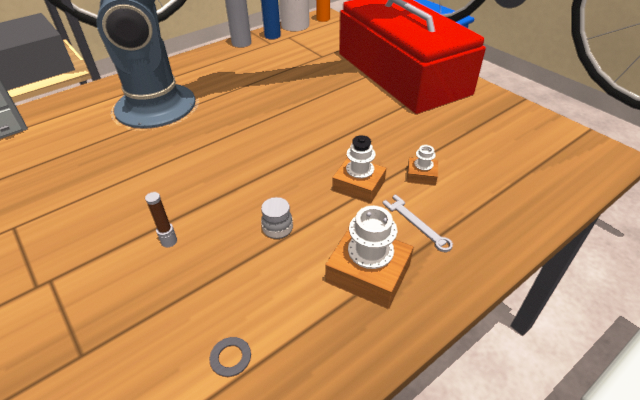

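View pics/top0.png

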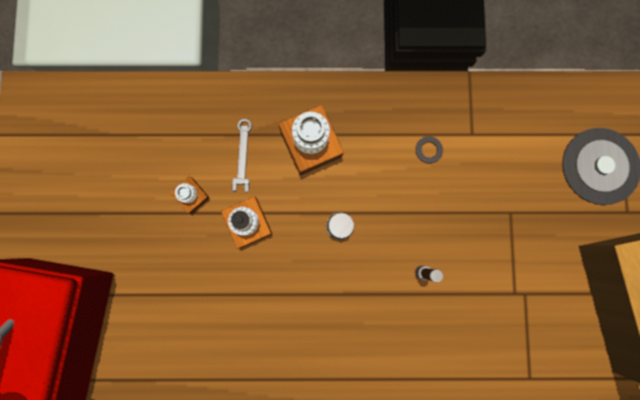

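View pics/wrist0.png

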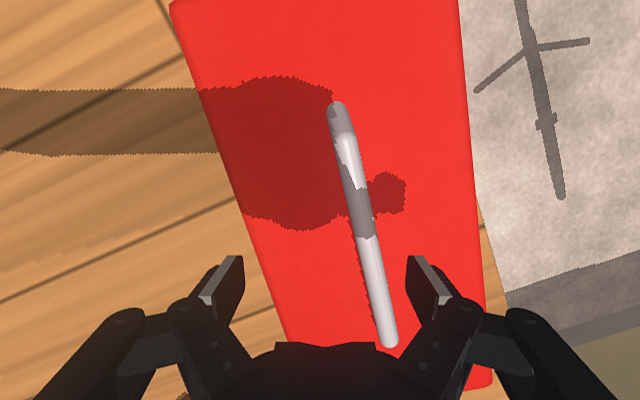

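The scene view shows the tool at (163,222), the hub with the black cover at (360,165), the jar at (277,215), the spanner at (420,222) and the lockring at (230,356). The other two hubs are decoys: a big one at (372,250) and a small one at (425,160). The toolbox is under the start pose. Next I'll measure using depth.

```bash
cat > h.py <<'E'
import numpy as np, cv2
def cloud(f):
    z=f['range_z']; v,u=np.mgrid[0:400,0:640]
    c=np.stack([(u-f['cx'])/f['fx']*z,(v-f['cy'])/f['fy']*z,z],-1)
    return (c-f['t'])@f['R']   # R^T (c-t)
def proj(f,X):
    c=np.asarray(X)@f['R'].T+f['t']; return np.stack([c[...,0]/c[...,2]*f['fx']+f['cx'],c[...,1]/c[...,2]*f['fy']+f['cy']],-1)
def ray(f,u,v,z):
    d=f['R'].T@np.array([(u-f['cx'])/f['fx'],(v-f['cy'])/f['fy'],1.]); o=-f['R'].T@f['t']
    return o+d*(z-o[2])/d[2]
E
python3 - <<'E'
from h import *
for n in ("top","scene"):
    f=dict(np.load(n+"0.npz")); P=cloud(f); 
    g=P[f['range_z']>0]; tb=g[(abs(g[:,2])<.02)&(g[:,0]>.3)&(g[:,0]<.9)&(abs(g[:,1])<.5)]; print(n,'table z',np.median(tb[:,2]).round(4),tb[:,2].std().round(4))
    m=((P[...,2]>.012)&(P[...,0]>.25)&(P[...,0]<.9)&(abs(P[...,1])<.6)&(f['range_z']>0)).astype(np.uint8)
    k,l,st,c=cv2.connectedComponentsWithStats(m)
    for i in range(1,k):
        if st[i,4]<40: continue
        q=P[l==i]; print(i,st[i,4],c[i].round(0),'max z',np.percentile(q[:,2],98).round(4),'min',q.min(0).round(3),'max',q.max(0).round(3))
        h=np.percentile(q[:,2],97); t=q[q[:,2]>h-.004]; print('   top',len(t),t.mean(0).round(4),((t.max(0)+t.min(0))/2).round(4),(t.max(0)-t.min(0)).round(4))
E
```

```text
top table z -0.0002 0.002
1 2728 [310. 140.] max z 0.1443 min [ 0.698 -0.002  0.012] max [0.846 0.14  0.148]
   top 303 [0.7721 0.0692 0.1429] [0.7723 0.0689 0.1438] [0.0577 0.0559 0.0079]
6 144 [601. 165.] max z 0.0215 min [ 0.699 -0.6    0.012] max [ 0.738 -0.579  0.024]
   top 98 [ 0.7188 -0.5915  0.0191] [ 0.7188 -0.5904  0.0205] [0.0388 0.0186 0.0063]
7 736 [189. 195.] max z 0.0748 min [0.611 0.299 0.012] max [0.69  0.38  0.077]
   top 80 [0.6513 0.3395 0.0733] [0.6511 0.34   0.0738] [0.0282 0.0294 0.007 ]
13 1562 [246. 222.] max z 0.1256 min [0.532 0.156 0.012] max [0.643 0.263 0.128]
   top 189 [0.5885 0.2118 0.1224] [0.589  0.2105 0.124 ] [0.0341 0.0362 0.0088]
14 591 [339. 226.] max z 0.0629 min [ 0.551 -0.023  0.013] max [0.609 0.034 0.064]
   top 361 [0.5804 0.004  0.0604] [0.5807 0.0052 0.0614] [0.0511 0.0513 0.0058]
15 5711 [618. 300.] max z 0.1226 min [ 0.251 -0.6    0.012] max [ 0.55  -0.533  0.126]
   top 1237 [ 0.4789 -0.5635  0.1207] [ 0.4496 -0.5598  0.122 ] [0.1915 0.0511 0.0074]
16 9947 [ 59. 330.] max z 0.1664 min [0.25  0.506 0.012] max [0.495 0.6   0.17 ]
   t
[... 551 characters left out ...]
[0.59   0.21   0.1241] [0.0377 0.039  0.0117]
4 860 [423. 165.] max z 0.0751 min [0.613 0.299 0.012] max [0.694 0.379 0.077]
   top 84 [0.6526 0.3392 0.0738] [0.652  0.3406 0.0737] [0.0314 0.0315 0.0058]
5 788 [160. 218.] max z 0.1221 min [ 0.467 -0.194  0.012] max [ 0.496 -0.164  0.124]
   top 128 [ 0.4803 -0.1784  0.1209] [ 0.4795 -0.1781  0.1207] [0.0246 0.024  0.0057]
6 1016 [276. 217.] max z 0.0627 min [ 0.555 -0.026  0.012] max [0.613 0.031 0.064]
   top 442 [0.5827 0.0037 0.0609] [0.5815 0.0041 0.0614] [0.0538 0.0509 0.0057]
8 5502 [370. 256.] max z 0.1446 min [ 0.704 -0.004  0.012] max [0.849 0.14  0.147]
   top 442 [0.7748 0.0676 0.1436] [0.7738 0.0686 0.1437] [0.0586 0.058  0.0067]
```

```bash
python3 - <<'E'
import cv2
a=cv2.imread('pics/scene0.png'); b=cv2.imread('pics/top0.png')
A=cv2.resize(a[120:210,320:400],None,fx=4,fy=4,interpolation=cv2.INTER_CUBIC)[:360]
B=cv2.resize(b[185:260,210:280],None,fx=5,fy=5,interpolation=cv2.INTER_CUBIC)[:360]
C=cv2.resize(b[255:295,405:455],None,fx=6,fy=6,interpolation=cv2.INTER_CUBIC)
D=cv2.resize(a[185:255,140:190],None,fx=5,fy=5)[:360]
import numpy as np
W=np.zeros((600,800,3),np.uint8); W[:360,:320]=A; W[:360,330:680]=B; W[365:600,:300]=C[:235]; W[365:600,330:580]=D[:235]
cv2.imwrite('pics/crop0.png',W)
E
```

```text
(no output)
```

View pics/crop0.png

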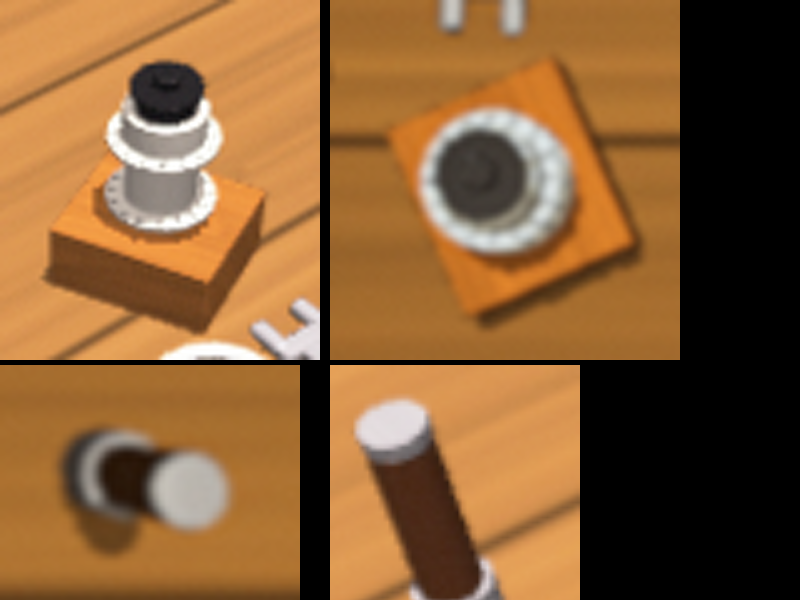

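The crops show the target hub at scene (360,165) / top (246,222). Its block measures about 80 x 90 mm and it carries the black cover with its knob. The tool stands upright at about (0.479,-0.178). I'll check the hub's heights, then look closer with the wrist camera.

```bash
python3 - <<'E'
from h import *
for n in ("top","scene"):
    f=dict(np.load(n+"0.npz")); P=cloud(f); im=f['image']
    box=(abs(P[...,0]-.589)<.06)&(abs(P[...,1]-.21)<.06)&(P[...,2]>.01)
    print(n,np.histogram(P[box][:,2],bins=np.arange(.01,.134,.004)))
    blk=box&(im.max(-1)<75)&(P[...,2]>.09)
    print(blk.sum(),np.percentile(P[blk][:,2],[5,25,50,75,95,99]).round(4))
    m=blk.astype(np.uint8); 
    c=max(cv2.findContours(m,cv2.RETR_EXTERNAL,cv2.CHAIN_APPROX_NONE)[0],key=len); print(cv2.fitEllipse(c),cv2.boundingRect(c))
E
python3 - <<'E'
from plant import robot
from h import *
from math import pi
s=robot.sense()
p=s['tcp_pos']; robot.move_straight([p[0]+.05,p[1]-.05,.33],vel=.25)
robot.goto([.535,.21,.29],[pi,0,pi/2])
print(robot.sense()['t'],robot.sense()['joint_pos'])
for n in ("wrist","top","scene"):
    f=robot.grab_frame(n); cv2.imwrite(f"pics/{n}1.png",f["image"][:,:,::-1]); np.savez(f"{n}1.npz",**f)
E
```

```text
top (array([ 10,   7,   9,  10,   8,  11, 255, 556,  33,  23,  33,   1,   0,
         0,   0,   0,   0,   0,   1, 179,  57,   7,   6,  27,  58,   1,
        26, 177,  46,  27,   0]), array([0.01 , 0.014, 0.018, 0.022, 0.026, 0.03 , 0.034, 0.038, 0.042,
       0.046, 0.05 , 0.054, 0.058, 0.062, 0.066, 0.07 , 0.074, 0.078,
       0.082, 0.086, 0.09 , 0.094, 0.098, 0.102, 0.106, 0.11 , 0.114,
       0.118, 0.122, 0.126, 0.13 , 0.134]))
204 [0.1177 0.1194 0.1208 0.1225 0.1272 0.1281]
((239.62474060058594, 219.5118865966797), (15.201913833618164, 15.45419692993164), 137.83624267578125) (232, 212, 16, 16)
scene (array([ 66,  71,  82,  67,  74,  85,  84, 603,  24,  13, 178,  38,  25,
        22,  30,  30,  18,   2,   1,  80, 101,  30,  34,  46, 103,   5,
         9, 128,  43,  26,   0]), array([0.01 , 0.014, 0.018, 0.022, 0.026, 0.03 , 0.034, 0.038, 0.042,
       0.046, 0.05 , 0.054, 0.058, 0.062, 0.066, 0.07 , 0.074, 0.078,
       0.082, 0.086, 0.09 , 0.094, 0.098, 0.102, 0.106, 0.11 , 0.114,
       0.118, 0.122, 0.126, 0.13 , 0.134]))
214 [0.1082 0.1197 0.1211 0.1224 0.1284 0.1298]
((361.24432373046875, 142.76564025878906), (14.552772521972656, 16.852638244628906), 88.68722534179688) (353, 136, 18, 15)
2.2917 [-0.52334594  0.26496939  0.09075057  1.72204901 -0.02673502  1.15612734
  1.14839358]
```

View pics/wrist1.png

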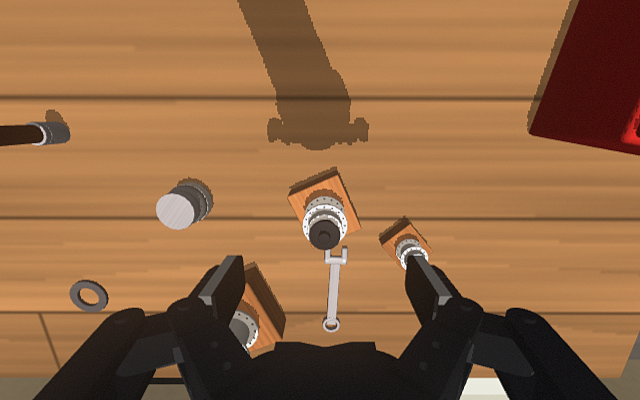

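The wrist view shows the cover at (323,234), the spanner fork just below it, the jar at (183,205) and the tool at far left (40,133). I'll refine the cover's centre and tilt from the three views and check IK for the yaw options.

```bash
python3 - <<'E'
from h import *
for n in ("top0","scene0","wrist1","top1","scene1"):
    f=dict(np.load(n+".npz")); P=cloud(f)
    near=(np.hypot(P[...,0]-.59,P[...,1]-.21)<.03)
    fl=P[near&(P[...,2]>.1175)]
    (cx,cy),r=cv2.minEnclosingCircle(fl[:,:2].astype(np.float32))
    kn=P[near&(P[...,2]>.1245)]
    if len(kn)<5: print(n,'few');continue
    (kx,ky),kr=cv2.minEnclosingCircle(kn[:,:2].astype(np.float32))
    q=P[near&(P[...,2]>.1165)&(P[...,2]<.1245)]
    A=np.c_[q[:,:2]-[.59,.21],np.ones(len(q))]; co=np.linalg.lstsq(A,q[:,2],rcond=None)[0]
    print(n,'flange',round(cx,4),round(cy,4),round(r,4),fl[:,:2].mean(0).round(4),'knob',round(kx,4),round(ky,4),round(kr,4),kn.mean(0).round(4),len(kn),'plane',co.round(4))
    rim=P[near&(P[...,2]>.1055)&(P[...,2]<.1115)]; print('  rim z',np.median(rim[:,2]).round(4),len(rim))
    up=P[(np.hypot(P[...,0]-.59,P[...,1]-.21)<.034)&(abs(P[...,2]-.09)<.005)]; print('  upflange circ',cv2.minEnclosingCircle(up[:,:2].astype(np.float32)))
E
python3 - <<'E'
from plant import robot
from math import pi
print(robot.sense()['t'])
for y in (1.2,1.57,1.9,2.2,2.5,2.8,-.64,-1,-.3,0,.5):
    a=robot.inverse_kinematics([.479,-.178,.09],[pi,0,y]); b=robot.inverse_kinematics([.589,.21,.2],[pi,0,y])
    print(y,None if a is None else a[[0,2,4,6]].round(2),None if b is None else b[[0,2,4,6]].round(2))
E
```

```text
top0 flange 0.5896 0.2104 0.0188 [0.589  0.2105] knob 0.5917 0.2146 0.012 [0.5896 0.2104 0.1265] 39 plane [-0.0253  0.0493  0.1203]
  rim z 0.107 69
  upflange circ ((0.5888359546661377, 0.2107706367969513), 0.028897328302264214)
scene0 flange 0.5905 0.2101 0.0198 [0.5924 0.2085] knob 0.5919 0.2084 0.0061 [0.5915 0.2087 0.1278] 31 plane [-0.047   0.0523  0.1211]
  rim z 0.1077 118
  upflange circ ((0.5907532572746277, 0.210159033536911), 0.029405947774648666)
wrist1 flange 0.5884 0.2097 0.0192 [0.5871 0.21  ] knob 0.5887 0.2095 0.007 [0.5881 0.2096 0.1271] 104 plane [-0.0228  0.0443  0.1203]
  rim z 0.1069 221
  upflange circ ((0.5876243710517883, 0.21028444170951843), 0.028957990929484367)
top1 flange 0.5823 0.2082 0.0255 [0.5772 0.2024] knob 0.5734 0.2057 0.0231 [0.5736 0.2    0.579 ] 723 plane [-0.0241  0.0241  0.1203]
  rim z 0.107 67
  upflange circ ((0.5886673331260681, 0.21102049946784973), 0.02901465818285942)
scene1 flange 0.5912 0.2108 0.02 [0.5924 0.2082] knob 0.5919 0.2084 0.006 [0.5914 0.2086 0.1275] 32 plane [-0.0293  0.0561  0.1212]
  rim z 0.1077 113
  upflange circ ((0.5899786353111267, 0.20961473882198334), 0.029640574008226395)
2.4417
1.2 [-0.04  0.39 -0.25  1.71] [-0.52  0.15 -0.07  0.86]
1.57 [ 0.01  0.33 -0.21  2.04] [-0.48  0.1  -0.05  1.2 ]
1.9 [ 0.06  0.27 -0.17  2.34] [-0.45  0.05 -0.03  1.51]
2.2 [ 0.1   0.21 -0.13  2.6 ] [-0.42  0.01 -0.01  1.79]
2.5 [ 0.76 -0.62  0.4   2.4 ] [-0.38 -0.04  0.02  2.07]
2.8 [ 0.9  -0.8   0.53  2.58] [-0.34 -0.1   0.05  2.35]
-0.64 [-0.15  0.53 -0.34 -0.03] [-0.76  0.48 -0.24 -0.84]
-1 [-0.18  0.57 -0.37 -0.36] [-0.8   0.54 -0.27 -1.16]
-0.3 [-0.13  0.52 -0.33  0.3 ] [-0.71  0.41 -0.2  -0.53]
0 [-0.15  0.54 -0.35  0.61] [-0.67  0.36 -0.17 -0.25]
0.5 [-0.12  0.5  -0.32  1.09] [-0.61  0.27 -0.13  0.21]
```

The cover stands tilted about 3°. The knob is near (0.5887, 0.2095), its top at z about 0.128, and the rim is at about 0.107. Next I'll grasp the tool with yaw -0.64, so the wrist and scene views are orthogonal.

```bash
python3 - <<'E'
from plant import robot
from h import *
from math import pi
robot.goto([.479,-.178,.21],[pi,0,-.64])
f=robot.grab_frame("wrist"); cv2.imwrite("pics/wrist2.png",f["image"][:,:,::-1]); np.savez("wrist2.npz",**f)
P=cloud(f); m=(np.hypot(P[...,0]-.479,P[...,1]+.178)<.03)&(P[...,2]>.114); q=P[m]
print(robot.sense()['t'],m.sum(),q.mean(0),cv2.minEnclosingCircle(q[:,:2].astype(np.float32)))
E
```

```text
3.975 11507 [ 0.486763   -0.16745066  0.27663809] ((0.48697322607040405, -0.16687972843647003), 0.026119187474250793)
```

View pics/wrist2.png

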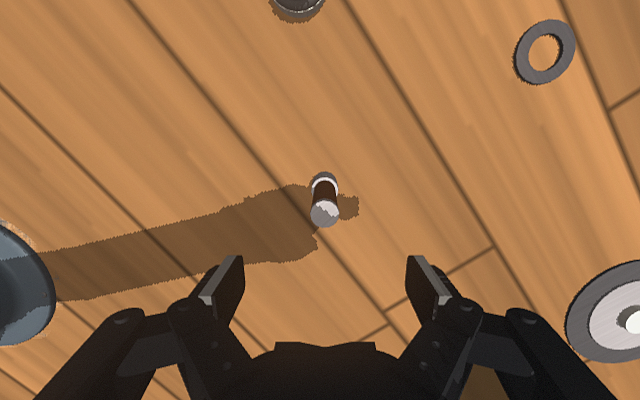

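The tool top is at (324,213), centred between the jaws. I'll take its position from this view and grasp it.

```bash
python3 - <<'E'
from h import *
f=dict(np.load("wrist2.npz")); P=cloud(f)
m=(np.hypot(P[...,0]-.479,P[...,1]+.178)<.03)&(P[...,2]>.1165)&(P[...,2]<.126); m[245:]=0; q=P[m]
print(m.sum(),q.mean(0),cv2.minEnclosingCircle(q[:,:2].astype(np.float32)))
E
python3 - <<'E'
from plant import robot
from h import *
from math import pi
robot.grip(1.0,100)
robot.move_straight([.479,-.178,.077],vel=.12)
s=robot.sense(); print(s['t'],s['tcp_pos'],s['wrist_force'])
E
```

```text
634 [ 0.47842108 -0.17792698  0.11962797] ((0.47815874218940735, -0.17862346768379211), 0.012581579387187958)
5.45 [ 0.47951252 -0.17824234  0.07762341] [-0.31301784 -0.38804085  0.91153857]
```

```bash
python3 - <<'E'
from plant import robot
from h import *
robot.grip(0.0,100)
s=robot.sense(); print(s['t'],s['tcp_pos'],s['wrist_force'],s['opening'])
robot.move_straight([.479,-.178,.11],vel=.08)
s=robot.sense(); print(s['t'],s['tcp_pos'],s['wrist_force'],s['torque'],s['opening'])
for n in ("wrist","scene"):
    f=robot.grab_frame(n); cv2.imwrite(f"pics/{n}3.png",f["image"][:,:,::-1]); np.savez(f"{n}3.npz",**f)
a=cv2.imread('pics/wrist3.png')[150:400,200:460]; b=cv2.imread('pics/scene3.png')[100:270,90:240]
W=np.zeros((600,800,3),np.uint8); a=cv2.resize(a,None,fx=1.5,fy=1.5); b=cv2.resize(b,None,fx=2.6,fy=2.6); W[:a.shape[0],:a.shape[1]]=a; W[:b.shape[0],400:400+b.shape[1]]=b[:,:400]
cv2.imwrite('pics/c3.png',W)
E
```

```text
6.0583 [ 0.47901351 -0.17790812  0.07743046] [-1.64827091  1.21903426  5.80328032] 0.2575570842403344
6.6167 [ 0.47890581 -0.1778041   0.11004333] [-0.38778147  0.49075193 -2.60583744] [-0.02806271  0.04095564  0.0093711 ] 0.25571298848575924
```

View pics/c3.png

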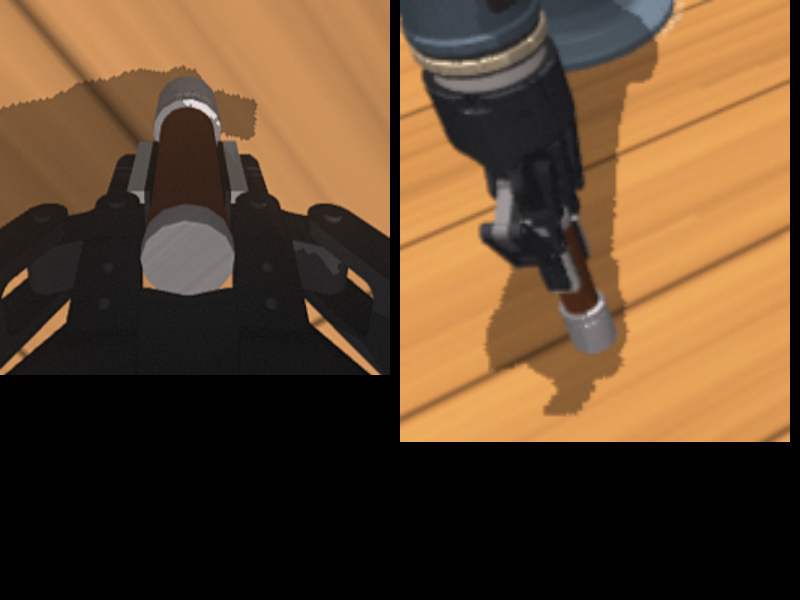

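The tool is held upright, with its foot visible in both views: wrist (325,208), scene about (163,225). Next I'll carry it over the hub, hover, and compare the foot with the knob.

```bash
cat > snap.py <<'E'
from h import *
def snap(robot,k,c=None):
    out={}
    for n in ("wrist","scene"):
        f=robot.grab_frame(n); cv2.imwrite(f"pics/{n}{k}.png",f["image"][:,:,::-1]); np.savez(f"{n}{k}.npz",**f); out[n]=f
    a=out['wrist']['image'][130:320,250:400,::-1]; b=out['scene']['image'][70:190,310:410,::-1]
    W=np.zeros((510,800,3),np.uint8); a=cv2.resize(a,(400,507),interpolation=cv2.INTER_CUBIC); b=cv2.resize(b,(396,475),interpolation=cv2.INTER_CUBIC); W[:507,:400]=a; W[:475,404:]=b
    cv2.imwrite(f'pics/c{k}.png',W); return out
E
python3 - <<'E'
from plant import robot
from snap import *
from math import pi
robot.move_straight([.479,-.178,.28],vel=.2)
robot.goto([.5887,.2095,.28],[pi,0,-.64])
robot.move_straight([.5887,.2095,.222],vel=.08)
robot.sleep(.3)
s=robot.sense(); print(s['t'],s['tcp_pos'],s['tcp_rot'],s['wrist_force'])
snap(robot,4)
E
```

```text
10.3833 [0.58888165 0.20957209 0.22243024] [-3.14082914e+00 -3.30532259e-04 -6.39972738e-01] [ 0.73861566  0.42711239 -3.53399745]
```

View pics/c4.png

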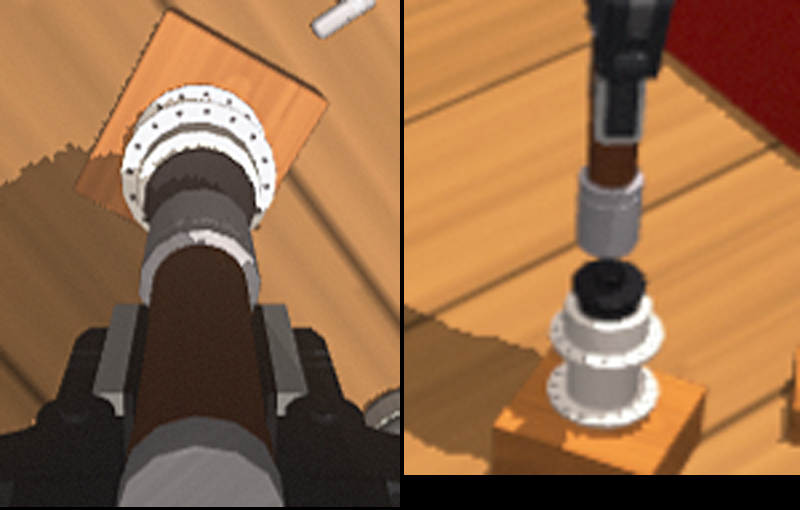

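The foot hovers just above the cover and looks close to centred in both views. In c4 the wrist column is about 200 and the scene column about 608. I'll quantify the lateral offsets.

```bash
cat > lat.py <<'E'
from h import *
def rowedges(m):
    r=[]
    for v in range(m.shape[0]):
        u=np.flatnonzero(m[v])
        if len(u)>4: r.append((v,u[0],u[-1],(u[0]+u[-1])/2))
    return np.array(r)
def lateral(f,u,v,c,e):
    # ray hits vertical plane through c spanned by e (unit horiz) and z ; returns (s,z)
    d=f['R'].T@np.array([(u-f['cx'])/f['fx'],(v-f['cy'])/f['fy'],1.]); o=-f['R'].T@f['t']
    nrm=np.array([e[1],-e[0],0]); k=nrm@(c-o)/(nrm@d); p=o+k*d
    return (p-c)@e, p[2]
def ana(fs,tcp,knob,flz,yaw=-.64):
    ex=np.array([np.cos(yaw),np.sin(yaw),0]); ey=np.array([np.sin(yaw),-np.cos(yaw),0])
    for n,e in (('scene',ey),('wrist',ex)):
        f=fs[n]; P=cloud(f); im=f['image'].astype(int); sat=im.max(-1)-im.min(-1)
        foot=tcp[2]-.077
        near=np.hypot(P[...,0]-tcp[0],P[...,1]-tcp[1])<.025
        T=near&(sat<40)&(P[...,2]>foot+.002)&(P[...,2]<foot+.027)
        C=(np.hypot(P[...,0]-knob[0],P[...,1]-knob[1])<.026)&(im.max(-1)<90)&(P[...,2]>flz-.006)&(P[...,2]<flz+.003)
        K=(np.hypot(P[...,0]-knob[0],P[...,1]-knob[1])<.012)&(P[...,2]>flz+.004)&(P[...,2]<flz+.0085)
        c=np.array([tcp[0],tcp[1],foot]); ck=np.array([knob[0],knob[1],flz])
        for nm,m,cc in (('tube',T,c),('cover',C,ck),('knob',K,ck)):
            r=rowedges(m); 
            if len(r)<2: print(n,nm,'none'); continue
            w=r[:,2]-r[:,1]; r=r[w>=w.max()-2] if nm!='cover' else r[w>=w.max()-1.5]
            L=np.array([lateral(f,a[3],a[0],cc,e) for a in r]); s=L[:,0]+(cc-ck)@e
            print(n,nm,'rows',r[0,0],r[-1,0],'w',w.max(),'s-vs-knobguess mm',(s.mean()*1e3).round(2),(s.std()*1e3).round(2), 'slope',np.polyfit(L[:,1],s,1)[0].round(3) if len(s)>4 else '')
E
python3 - <<'E'
from lat import *
fs={n:dict(np.load(n+"4.npz")) for n in('scene','wrist')}
ana(fs,[.5889,.2096,.2224],[.5887,.2095],.1208)
E
```

```text
scene tube rows 123.0 131.0 w 15.0 s-vs-knobguess mm -0.02 0.52 slope 0.016
scene cover rows 139.0 144.0 w 17.0 s-vs-knobguess mm -2.18 0.59 slope 0.086
scene knob rows 137.0 140.0 w 6.0 s-vs-knobguess mm -1.31 0.14 slope 
wrist tube rows 212.0 218.0 w 38.0 s-vs-knobguess mm -0.34 0.14 slope 0.003
wrist cover rows 202.0 209.0 w 41.0 s-vs-knobguess mm 0.09 0.2 slope -0.022
wrist knob none
```

```bash
python3 - <<'E'
from plant import robot
from snap import *
from lat import *
ex=np.array([np.cos(-.64),np.sin(-.64),0]); ey=np.array([np.sin(-.64),-np.cos(-.64),0])
p=np.array([.5887,.2095,0])-.0014*ey+.0004*ex
robot.move_straight([p[0],p[1],.212],vel=.02); robot.sleep(.3)
s=robot.sense(); print(s['t'],s['tcp_pos'],s['wrist_force'])
fs=snap(robot,5); ana(fs,s['tcp_pos'],[.5887,.2095],.1208)
f=fs['scene']; im=f['image'].astype(int)
for v in range(124,152,2): print(v,' '.join(f"{x.max():3d}/{x.max()-x.min():3d}" for x in im[v,350:374]))
E
```

```text
11.4417 [0.58990898 0.21037257 0.21212091] [-0.57645827 -0.27562881 -2.87480717]
scene tube rows 127.0 136.0 w 15.0 s-vs-knobguess mm -1.47 0.52 slope 0.025
scene cover rows 139.0 144.0 w 17.0 s-vs-knobguess mm -2.18 0.59 slope 0.086
scene knob none
wrist tube rows 215.0 219.0 w 39.0 s-vs-knobguess mm 0.1 0.19 slope 0.001
wrist cover rows 207.0 215.0 w 43.0 s-vs-knobguess mm -0.07 0.15 slope 0.008
wrist knob none
124 224/138 225/138 224/139 224/139 145/ 61  97/  4  99/  6  97/  5 100/  6 101/  4 106/  7 103/  5 105/  5 104/  6 104/  6 118/  8 110/  4 117/  6 121/  5 128/  7 164/ 71 218/135 228/142 228/140
126 223/138 221/138 219/135 215/133 136/ 55  88/  4  95/  4 100/  5 101/  4 109/  7 107/  6 107/  5 109/  5 111/  7 112/  6 120/  6 126/  7 125/  8 121/  6 115/  5 179/ 85 221/133 226/139 224/140
128 213/133 211/133 208/132 184/107 119/ 39  90/  6  95/  5  99/  4  99/  4 101/  3 103/  5 106/  6 105/  5 106/  5 108/  5 119/  5 121/  5 120/  7 117/  6 111/  6 202/111 222/138 222/137 222/139
130 211/131 208/129 201/127 164/ 93 107/ 27  89/  3  95/  4  98/  4 102/  5 101/  4 104/  5 104
[... 1360 characters left out ...]
  28/  3  25/  1  26/  2  30/  3  32/  2  43/  3  49/  5  45/  5  45/  6  41/  3 126/  8 206/ 86 216/125 214/135
146 197/ 75 192/ 28 194/ 22 132/ 15  55/  7  21/  2  24/  3  27/  2  35/  2  41/  4  45/  6  43/  4  47/  4  48/  4  48/  6  39/  4  37/  3  33/  4  38/  3 124/ 15 250/  8 254/  3 238/ 59 220/136
148 156/ 34 174/ 19 193/ 22 177/ 21 104/ 12  37/  4  26/  3  23/  2  22/  4  20/  2  23/  0  22/  1  24/  3  25/  1  25/  3  23/  2  26/  2  24/  1  86/  9 218/ 22 252/  4 251/  7 229/ 55 215/120
150 129/ 15 120/ 15 143/ 17 184/ 21 196/ 21 175/ 20 130/ 15  89/ 10  77/  8  64/  7  50/  5  46/  5  45/  3  52/  2  56/  5 145/ 14 176/ 14 234/ 13 253/  5 253/  3 242/ 11 182/ 20 229/  9 247/ 22
```

View pics/c5.png

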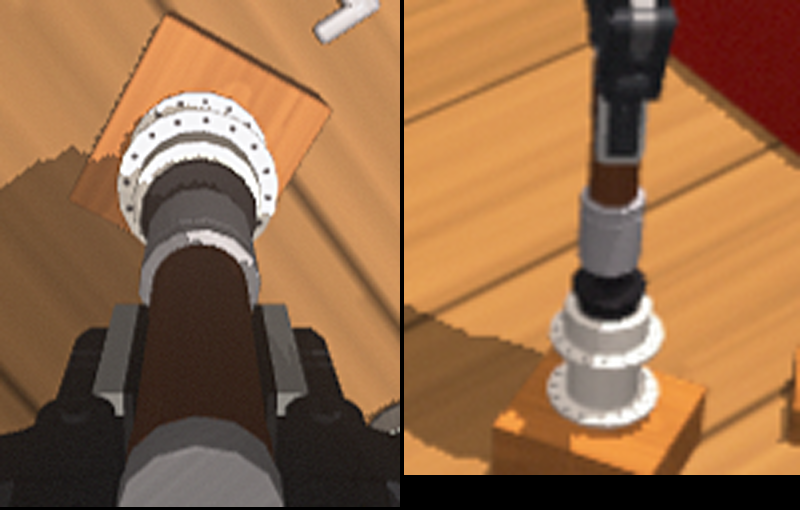

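The foot and cover midlines now agree within about 0.3 mm in both views. In the scene view the tube axis extrapolates to column 361.0 and the cover sits at 361.25. I'll make a small final shift, then lower gently to find the flange. First touch should come near TCP z 0.199, and a stop near 0.205 would mean the foot is sitting on the knob.

```bash
python3 - <<'E'
from plant import robot
from snap import *
ex=np.array([np.cos(-.64),np.sin(-.64),0]); ey=np.array([np.sin(-.64),-np.cos(-.64),0])
p=np.array([.5887,.2095,0])-.00165*ey+.0005*ex
robot.move_straight([p[0],p[1],.209],vel=.02); robot.sleep(.2)
F=[]
for i in range(10): F.append(robot.sense()['wrist_force']); robot.sleep(.02)
print('tare',np.mean(F,0),np.std(F,0))
r=robot.move_straight([p[0],p[1],.196],vel=.01,contact_N=3)
s=robot.sense(); print(r,s['t'],s['tcp_pos'],s['wrist_force']-np.mean(F,0))
robot.sleep(.1);s=robot.sense(); print(s['t'],s['tcp_pos'],s['wrist_force']-np.mean(F,0))
snap(robot,6)
E
```

```text
tare [ 0.05544861 -0.02320769 -3.06863072] [0.48637343 0.37147127 0.39362504]
True 13.2333 [0.58971422 0.21099154 0.19760776] [ 1.07583997 -0.88831151  6.24727293]
13.3333 [0.58969173 0.21097954 0.19751531] [0.77417311 0.11273823 7.16714762]
```

View pics/c6.png

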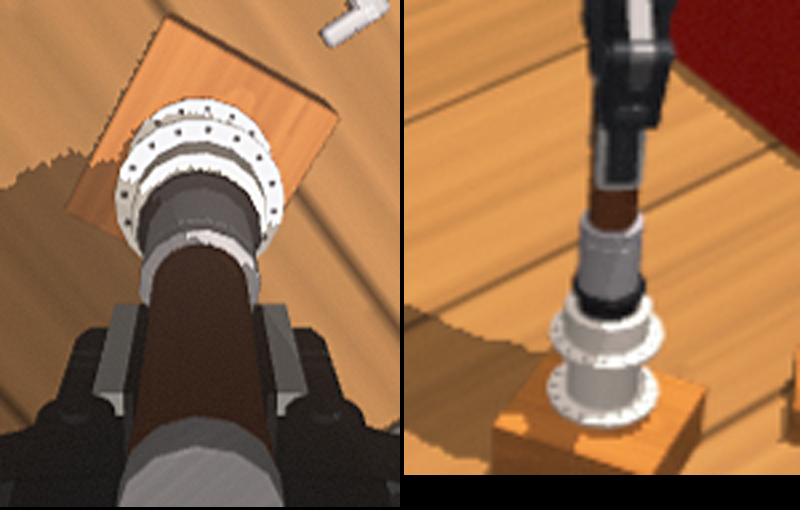

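The foot dropped over the knob and bears on the flange. TCP z is 0.1975, so the foot end is at 0.1205. Now I'll press slowly.

```bash
python3 - <<'E'
from plant import robot
from h import *
tare=np.array([.055,-.023,-3.07])
s=robot.sense(); p=[.5896,.2111]  # commanded xy
ex=np.array([np.cos(-.64),np.sin(-.64),0]); ey=np.array([np.sin(-.64),-np.cos(-.64),0])
p=(np.array([.5887,.2095,0])-.00165*ey+.0005*ex)[:2]
f0=s['wrist_force'][2]-tare[2]
r=robot.move_straight([p[0],p[1],.1855],vel=.002,contact_N=17.0-f0)
for i in range(8):
    s=robot.sense(); print(r,s['t'],s['tcp_pos'].round(5),(s['wrist_force']-tare).round(2)); robot.sleep(.03)
E
```

```text
True 14.7167 [0.58995 0.21106 0.19657] [-2.04  0.    7.77]
True 14.75 [0.58997 0.21106 0.19658] [-0.97 -0.18  7.64]
True 14.7833 [0.58994 0.21108 0.19656] [-1.16 -0.55  7.09]
True 14.8167 [0.58997 0.21106 0.19657] [-1.27 -0.82  7.78]
True 14.85 [0.58998 0.21105 0.19657] [-0.91  0.09  7.9 ]
True 14.8833 [0.58998 0.21109 0.1966 ] [-0.34 -0.59  7.25]
True 14.9167 [0.59    0.21106 0.19658] [-0.82 -0.06  7.9 ]
True 14.95 [0.59    0.21111 0.19656] [-1.07  0.21  7.75]
```

```bash
python3 - <<'E'
from plant import robot
from h import *
tare=-3.07
ex=np.array([np.cos(-.64),np.sin(-.64),0]); ey=np.array([np.sin(-.64),-np.cos(-.64),0])
p=(np.array([.5887,.2095,0])-.00165*ey+.0005*ex)[:2]
z=robot.sense()['tcp_pos'][2]
for i in range(6):
    f0=robot.sense()['wrist_force'][2]-tare
    z-=.0003
    r=robot.move_straight([p[0],p[1],z],vel=.003,contact_N=max(3,18-f0))
    s=robot.sense(); f=s['wrist_force'][2]-tare
    print(r,round(s['t'],3),round(z,5),s['tcp_pos'][2].round(5),s['wrist_force'].round(2),f.round(2))
    if f>18: break
E
```

```text
False 15.4 0.19624 0.19652 [-1.45 -0.34  5.46] 8.53
False 15.65 0.19594 0.19645 [-1.94 -0.28  6.73] 9.8
False 15.9 0.19564 0.1964 [-2.33  0.42  8.05] 11.12
False 16.15 0.19534 0.19637 [-1.98  0.44  9.04] 12.11
False 16.4 0.19504 0.19631 [-2.14 -0.31 10.99] 14.06
False 16.65 0.19474 0.19629 [-3.27 -0.49 11.44] 14.51
```

The force rises with little travel: 14.5 N, with 2–3 N of side load in -x. I'll look before pressing further.

```bash
python3 - <<'E'
from plant import robot
from snap import *
from lat import *
s=robot.sense(); print(s['tcp_pos'],s['tcp_rot'],s['wrist_force'],s['torque'])
fs=snap(robot,7); ana(fs,s['tcp_pos'],[.5887,.2095],.1190)
for n in ('scene','wrist'):
    f=fs[n];P=cloud(f);im=f['image'].astype(int)
    m=(np.hypot(P[...,0]-.59,P[...,1]-.21)<.021)&(im.max(-1)<60)&(P[...,2]>.105)&(P[...,2]<.124)
    q=P[m]; print(n,len(q),np.percentile(q[:,2],[5,50,95]).round(4))
    top=q[q[:,2]>.114]; A=np.c_[top[:,:2]-[.59,.21],np.ones(len(top))]; print(np.linalg.lstsq(A,top[:,2],rcond=None)[0].round(4))
E
```

```text
[0.59021893 0.21098003 0.19628597] [-3.13943413e+00  1.86486836e-03 -6.39554863e-01] [-3.27213224 -0.4855335  11.43590089] [-0.0747229   0.8314212   0.06282254]
scene tube rows 134.0 143.0 w 14.0 s-vs-knobguess mm -2.05 0.68 slope -0.067
scene cover rows 143.0 144.0 w 17.0 s-vs-knobguess mm -2.43 0.43 slope 
scene knob none
wrist tube rows 216.0 219.0 w 39.0 s-vs-knobguess mm -0.21 0.18 slope 
wrist cover rows 217.0 220.0 w 46.0 s-vs-knobguess mm -0.12 0.2 slope 
wrist knob none
scene 70 [0.1067 0.118  0.1209]
[-0.0144 -0.0211  0.1186]
wrist 94 [0.1178 0.1185 0.1196]
[-0.0018  0.0072  0.1185]
```

View pics/c7.png

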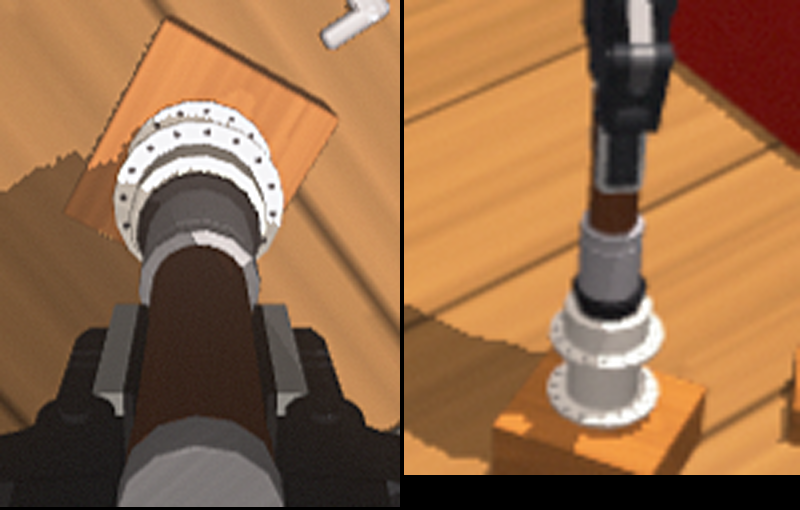

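The cover has been squared up (plane tilt about 0) and has travelled about 2 mm. I'll relieve the side load by shifting the commanded xy slightly, then continue in small steps capped at about 19 N.

```bash
cat > st.py <<'E'
import numpy as np
tare=np.array([.055,-.023,-3.07])
def mf(robot,k=4):
    F=[]
    for i in range(k): F.append(robot.sense()['wrist_force']); robot.sleep(.01)
    return np.mean(F,0)-tare
E
python3 - <<'E'
from plant import robot
from st import *
x,y,z=.59009,.21052,.19474
for dx in (.0003,.0003):
    x-=dx; robot.move_straight([x,y,z],vel=.004); f=mf(robot); s=robot.sense(); print(round(s['t'],2),x,s['tcp_pos'].round(5),f.round(2))
for i in range(6):
    z-=.0002; r=robot.move_straight([x,y,z],vel=.002); f=mf(robot); s=robot.sense(); print(r,round(s['t'],2),round(z,5),s['tcp_pos'].round(5),f.round(2))
    if f[2]>18.3 or s['tcp_pos'][2]<.1945: break
E
```

```text
17.03 0.58979 [0.59015 0.21096 0.1963 ] [-2.62 -0.07 14.06]
17.32 0.5894900000000001 [0.59003 0.21092 0.19632] [-2.37 -0.12 14.05]
False 17.6 0.19454 [0.59004 0.21093 0.19629] [-2.75 -0.32 14.97]
False 17.88 0.19434 [0.59008 0.21097 0.19627] [-2.58 -0.71 16.02]
False 18.17 0.19414 [0.59012 0.21097 0.19625] [-2.49 -0.22 16.78]
False 18.45 0.19394 [0.59025 0.21099 0.19539] [-0.98 -0.24 12.86]
False 18.73 0.19374 [0.59024 0.21091 0.19516] [-1.27 -0.15 12.7 ]
False 19.02 0.19354 [0.59025 0.2109  0.19514] [-1.06 -0.18 13.78]
```

It slipped about 0.9 mm and is progressing. Continuing.

```bash
python3 - <<'E'
from plant import robot
from st import *
x,y,z=.58949,.21052,.19354
for i in range(14):
    z-=.0002; r=robot.move_straight([x,y,z],vel=.002); f=mf(robot,3); s=robot.sense(); print(r,round(s['t'],2),round(z,5),s['tcp_pos'].round(5),f.round(2))
    if f[2]>19 or f[2]<6: break
E
```

```text
False 19.29 0.19334 [0.5903  0.21096 0.19507] [-2.18 -0.34 14.19]
False 19.57 0.19314 [0.5903  0.21094 0.19506] [-2.16  0.28 14.75]
False 19.84 0.19294 [0.59035 0.21096 0.19506] [-2.48 -0.1  15.89]
False 20.12 0.19274 [0.59036 0.21103 0.19503] [-3.05 -0.59 16.64]
False 20.39 0.19254 [0.5889  0.21056 0.19142] [0.69 0.84 0.05]
```

It gave way at 16.6 N and the force fell to zero. Now I'll lower slowly onto the rim.

```bash
python3 - <<'E'
from plant import robot
from st import *
x,y,z=.5898,.21052,.1860
r=robot.move_straight([x,y,z],vel=.003,contact_N=7)
s=robot.sense(); print(r,round(s['t'],2),s['tcp_pos'].round(5),(s['wrist_force']-tare).round(2))
f=mf(robot); s=robot.sense(); print(round(s['t'],2),s['tcp_pos'].round(5),f.round(2))
E
```

```text
True 21.7 [0.58974 0.21034 0.18945] [-0.6  -0.78  7.59]
21.73 [0.58976 0.21035 0.18947] [-0.33 -0.35  8.06]
```

```bash
python3 - <<'E'
from plant import robot
from st import *
from snap import *
x,y=.5898,.21052
z=robot.sense()['tcp_pos'][2]
for i in range(16):
    f=mf(robot,3)
    if f[2]>14.3: break
    z-=.0003; r=robot.move_straight([x,y,z],vel=.003); f=mf(robot,3); s=robot.sense(); print(r,round(s['t'],2),round(z,5),s['tcp_pos'].round(5),f.round(2))
    if f[2]>14.3: break
t0=robot.sense()['t']; F=[]
while robot.sense()['t']-t0<.3: F.append(mf(robot,3)[2])
print('hold',np.round(F,1))
fs=snap(robot,8)
f=fs['wrist'];P=cloud(f);im=f['image'].astype(int)
m=(np.hypot(P[...,0]-.59,P[...,1]-.21)<.021)&(im.max(-1)<60)&(P[...,2]>.105)&(P[...,2]<.124); q=P[m]
print(len(q),np.percentile(q[:,2],[5,50,95]).round(4))
E
```

```text
False 22.45 0.18917 [0.58998 0.21046 0.18946] [-0.59 -0.59  8.39]
False 22.75 0.18887 [0.59003 0.21047 0.18945] [-0.88 -0.51  9.68]
False 23.05 0.18857 [0.59007 0.21053 0.18945] [-1.52 -0.35 11.63]
False 23.35 0.18827 [0.59008 0.21052 0.18942] [-2.79 -0.21 12.26]
False 23.65 0.18797 [0.59012 0.21056 0.18938] [-2.29 -0.91 13.34]
False 23.95 0.18767 [0.59018 0.21056 0.18942] [-2.99 -1.64 15.57]
hold [15.3 15.4 15.6 15.3 15.2 15.6 15.5 15.1 15.4 15.6 15.3 15.4]
106 [0.1106 0.1117 0.1124]
```

View pics/c8.png

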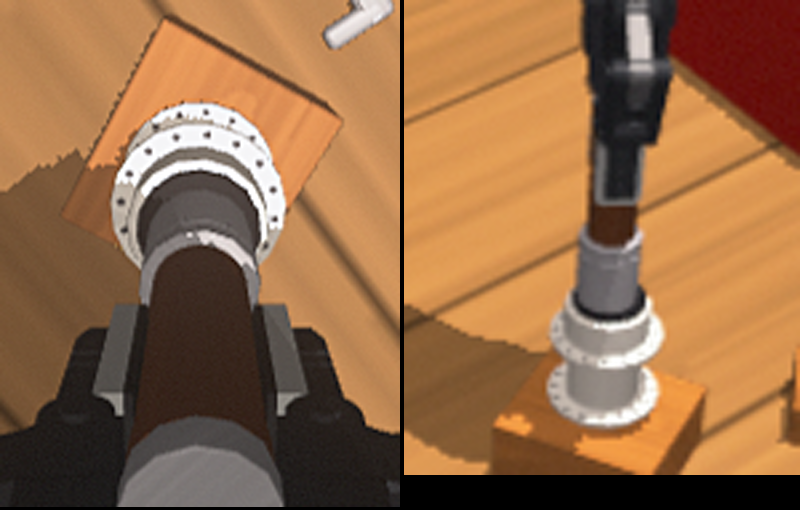

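Held steady at about 15.4 N, and the motion is rigid. Before lifting I'll check that the cover is flush by comparing flange and rim heights around it in the same image.

```bash
python3 - <<'E'
from h import *
for n in ("wrist8","scene8","wrist7"):
    f=dict(np.load(n+".npz"));P=cloud(f);im=f['image'].astype(int); d=np.hypot(P[...,0]-.589,P[...,1]-.21)
    b=(d<.0215)&(im.max(-1)<70)&(P[...,2]>.107)&(P[...,2]<.122)&(f['range_z']>0)
    w=(d<.0245)&(d>.017)&(im.max(-1)>150)&(im.max(-1)-im.min(-1)<40)&(P[...,2]>.104)&(P[...,2]<.1105)
    for nm,m in (('cover',b),('rim',w)):
        q=P[m]
        if len(q)<8: print(n,nm,len(q)); continue
        print(n,nm,len(q),np.percentile(q[:,2],[5,25,50,75,95]).round(4),q.mean(0).round(4))
        A=np.c_[q[:,:2]-[.589,.21],np.ones(len(q))]; print('   plane',np.linalg.lstsq(A,q[:,2],rcond=None)[0].round(4))
    fl=P[(d<.031)&(d>.023)&(P[...,2]>.084)&(P[...,2]<.096)]; print('upper flange',np.median(fl[:,2]).round(4))
a=cv2.imread('pics/wrist8.png')[180:235,285:370]; b=cv2.imread('pics/scene8.png')[120:170,340:385]
W=np.zeros((520,800,3),np.uint8); a=cv2.resize(a,(425,275),interpolation=cv2.INTER_CUBIC); b=cv2.resize(b,(360,400),interpolation=cv2.INTER_CUBIC)
W[:275,:425]=a; W[:400,430:790]=b; cv2.imwrite('pics/z8.png',W)
E
```

```text
wrist8 cover 163 [0.1107 0.1112 0.1117 0.112  0.1128] [0.5895 0.2196 0.1116]
   plane [-0.0104 -0.0037  0.1117]
wrist8 rim 328 [0.1061 0.1066 0.1071 0.1077 0.1092] [0.5946 0.2203 0.1072]
   plane [0.0046 0.0109 0.1071]
upper flange 0.0892
scene8 cover 41 [0.1117 0.1124 0.1127 0.1137 0.1152] [0.5993 0.2046 0.1131]
   plane [-0.0444  0.0161  0.1137]
scene8 rim 61 [0.105  0.1068 0.1078 0.1085 0.1099] [0.6035 0.2032 0.1076]
   plane [-0.051  -0.0022  0.1083]
upper flange 0.0901
wrist7 cover 149 [0.1175 0.1183 0.1185 0.119  0.1196] [0.5903 0.2191 0.1186]
   plane [-0.0049  0.0039  0.1186]
wrist7 rim 363 [0.1058 0.1066 0.107  0.1075 0.1079] [0.5962 0.2213 0.107 ]
   plane [0.0036 0.0087 0.1069]
upper flange 0.0892
```

View pics/z8.png

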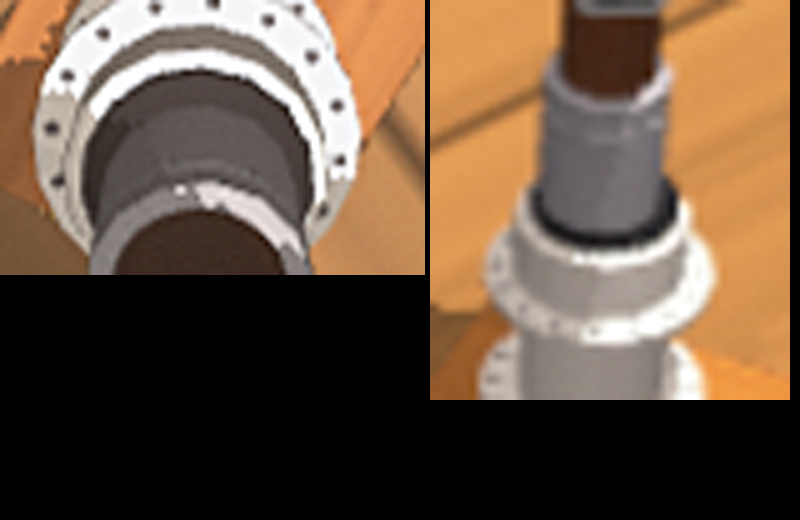

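The cover top reads 4.6 mm above the rim, against 4.0 mm nominal. That is near the depth noise but worth testing. I'll push briefly to about 18.5 N to see whether it moves, hold about 15 N for longer, then lift and look at it unobstructed.

```bash
python3 - <<'E'
from plant import robot
from st import *
x,y,z=.5898,.21052,.18767
for i in range(4):
    z-=.0002; x-=.0002; robot.move_straight([x,y,z],vel=.003); f=mf(robot,3); s=robot.sense(); print(round(s['t'],2),round(z,5),s['tcp_pos'].round(5),f.round(2))
    if f[2]>18.3: break
z+=.0007; robot.move_straight([x,y,z],vel=.005)
t0=robot.sense()['t']; F=[]
while robot.sense()['t']-t0<.7: F.append(mf(robot,3)[2])
print('hold',np.round(F,1)); s=robot.sense(); print(s['t'],s['tcp_pos'])
E
```

```text
24.62 0.18747 [0.59015 0.21055 0.1894 ] [-2.92 -0.75 16.37]
24.9 0.18727 [0.59007 0.21056 0.18939] [-2.61 -1.07 16.48]
25.18 0.18707 [0.59006 0.21059 0.18939] [-2.46 -0.71 17.44]
25.45 0.18687 [0.59002 0.21057 0.1894 ] [-2.24 -1.37 18.03]
hold [14.7 15.2 14.9 14.3 15.  15.1 14.  15.  15.  14.7 14.9 14.3 14.7 15.2
 14.4 14.5 14.6 14.7 15.1 15.  14.5 14.4 14.9 15.3 14.8 14.7 14.8 14.3
 14.4]
26.4667 [0.58995667 0.21051228 0.18938458]
```

Rigid up to 18 N, then held at about 14.8 N for 0.7 s. Lifting off to look.

```bash
python3 - <<'E'
from plant import robot
from st import *
from h import *
robot.move_straight([.5898,.2106,.205],vel=.03)
print(mf(robot,3))
robot.move_straight([.5898,.2106,.235],vel=.1)
robot.move_straight([.625,.257,.26],vel=.12); robot.sleep(.15)
print(robot.sense()['t'])
for n in ("wrist","scene","top"):
    f=robot.grab_frame(n); cv2.imwrite(f"pics/{n}9.png",f["image"][:,:,::-1]); np.savez(f"{n}9.npz",**f)
    P=cloud(f);im=f['image'].astype(int); d=np.hypot(P[...,0]-.589,P[...,1]-.21)
    b=(d<.0185)&(d>.0085)&(im.max(-1)<90)&(P[...,2]>.107)&(P[...,2]<.1145)
    w=(d<.0235)&(d>.018)&(im.max(-1)>140)&(im.max(-1)-im.min(-1)<40)&(P[...,2]>.104)&(P[...,2]<.1105)
    k=(d<.006)&(P[...,2]<.15)&(P[...,2]>.1)
    for nm,m in (('cover',b),('rim',w),('knob',k)):
        q=P[m]
        if len(q)<8: print(n,nm,len(q)); continue
        A=np.c_[q[:,:2]-[.589,.21],np.ones(len(q))]
        print(n,nm,len(q),np.percentile(q[:,2],[5,25,50,75,95]).round(4),q.mean(0).round(4),'plane',np.linalg.lstsq(A,q[:,2],rcond=None)[0].round(4))
a=cv2.imread('pics/wrist9.png')[120:260,240:400]; b=cv2.imread('pics/scene9.png')[100:200,310:410]
W=np.zeros((400,800,3),np.uint8); W[:350]=cv2.resize(np.hstack([a,]),(400,350),interpolation=cv2.INTER_CUBIC).repeat(1,0)[:, :400].__class__((350,800,3),np.uint8)*0
W[:350,:400]=cv2.resize(a,(400,350),interpolation=cv2.INTER_CUBIC); W[:400,400:]=cv2.resize(b,(400,400),interpolation=cv2.INTER_CUBIC); cv2.imwrite('pics/c9.png',W)
E
```

```text
[0.25985476 0.52174783 0.36447576]
28.5
wrist cover 0
wrist rim 0
wrist knob 0
scene cover 102 [0.1112 0.1121 0.1127 0.1132 0.1139] [0.592  0.2091 0.1127] plane [ 0.0065 -0.0021  0.1126]
scene rim 65 [0.1044 0.1061 0.1076 0.1087 0.11  ] [0.6034 0.2029 0.1073] plane [-0.0139 -0.0009  0.1075]
scene knob 23 [0.1131 0.1179 0.1195 0.1202 0.1211] [0.5897 0.2089 0.1185] plane [-0.009   0.2954  0.1188]
top cover 161 [0.1092 0.1106 0.1115 0.1126 0.1134] [0.5891 0.2105 0.1115] plane [0.0009 0.0117 0.1115]
top rim 69 [0.1047 0.1058 0.1066 0.1074 0.1092] [0.587  0.2072 0.1067] plane [0.0067 0.0028 0.1067]
top knob 30 [0.115  0.1172 0.1183 0.1197 0.1212] [0.5889 0.2096 0.1182] plane [0.2039 0.2196 0.1183]
```

View pics/c9.png

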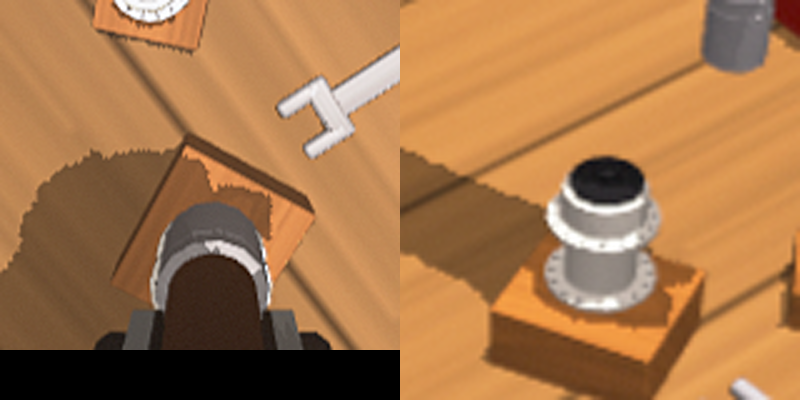

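The cover stays down and is flat: tilt is 0.01 rad or less in every view, and no stem shows in the scene close-up at (605,190). The foot offset at grasp was 0.0774, which puts the flange top at 0.1120. That equals rim 0.108 + 4 mm, so the 0.6–0.8 mm excess in depth looks like edge bias from the narrow rim. Now I'll return the tool.

```bash
python3 - <<'E'
from plant import robot
from st import *
from h import *
from math import pi
robot.move_straight([.61,.23,.29],vel=.2)
robot.goto([.479,-.178,.25],[pi,0,-.64])
robot.move_straight([.479,-.178,.090],vel=.12); robot.sleep(.1)
r=robot.move_straight([.479,-.178,.072],vel=.008,contact_N=4)
s=robot.sense(); print(r,s['t'],s['tcp_pos'],s['tcp_rot'],s['wrist_force'],s['torque'])
f=robot.grab_frame("scene"); cv2.imwrite("pics/c10.png",cv2.resize(f['image'][150:270,90:240,::-1],None,fx=4,fy=4))
f=robot.grab_frame("wrist"); cv2.imwrite("pics/wrist10.png",f['image'][:,:,::-1])
E
```

```text
True 33.65 [ 0.47900969 -0.17798947  0.07741544] [-3.14155403e+00  2.55052188e-04 -6.40001899e-01] [ 0.37484963 -0.19027519  5.14410976] [0.0374376  0.06794751 0.00297275]
```

View pics/c10.png

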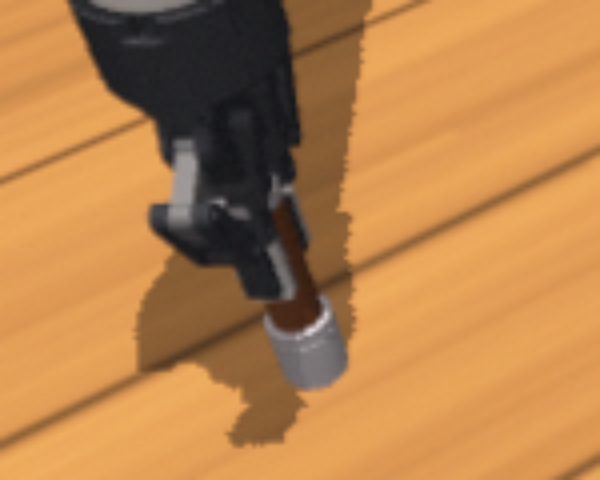

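The tool stands on the bench. Contact came at TCP z 0.0774, the same as at the grasp, so it didn't slip and the flange top is confirmed at 0.1120. Releasing and retreating.

```bash
python3 - <<'E'
from plant import robot
from h import *
robot.grip(.6,30); robot.grip(1.0)
robot.sleep(.2)
s=robot.sense(); print(s['t'],s['opening'],s['wrist_force'])
robot.move_straight([.479,-.178,.25],vel=.12)
robot.move_straight([.43,-.178,.32],vel=.2)
robot.move_straight([.43,-.30,.32],vel=.2)
s=robot.sense(); print(s['t'])
for n in ("top","scene"):
    f=robot.grab_frame(n); cv2.imwrite(f"pics/{n}11.png",f["image"][:,:,::-1]); np.savez(f"{n}11.npz",**f)
    P=cloud(f); q=P[(np.hypot(P[...,0]-.479,P[...,1]+.178)<.03)&(P[...,2]>.116)&(P[...,2]<.126)]
    print(n,len(q),q.mean(0) if len(q) else '')
    im=f['image'].astype(int);d=np.hypot(P[...,0]-.589,P[...,1]-.21)
    b=(d<.0185)&(d>.0085)&(im.max(-1)<90)&(P[...,2]>.107)&(P[...,2]<.116); q=P[b]
    A=np.c_[q[:,:2]-[.589,.21],np.ones(len(q))]; print('cover',len(q),np.linalg.lstsq(A,q[:,2],rcond=None)[0].round(4))
E
```

```text
34.7833 1.0032699035975232 [-0.37053858 -1.18482127  0.32967363]
37.7167
top 127 [ 0.47821426 -0.1778952   0.11983742]
cover 165 [ 0.0057 -0.005   0.1116]
scene 136 [ 0.48087406 -0.17879928  0.12061824]
cover 103 [-0.0135 -0.0034  0.1126]
```

View pics/scene11.png

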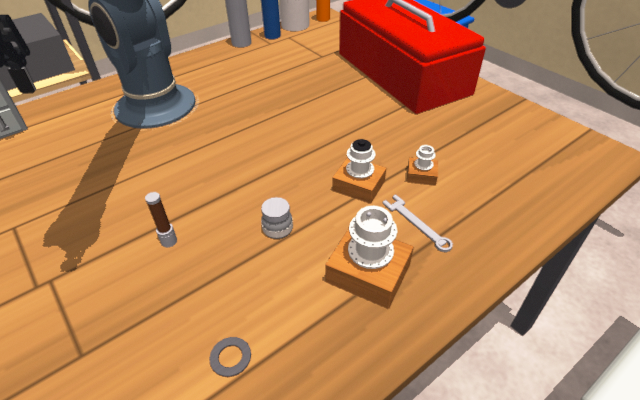

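All stands as it should, with jar, spanner and lockring unmoved. One more free check from the saved images: the radial height profile around the cup, before and after pressing.

```bash
python3 - <<'E'
from h import *
for n,c in (("wrist1",(.5878,.2102)),("wrist8",(.590,.2105)),("top0",(.5889,.2108)),("top11",(.5889,.2108)),("scene11",(.5903,.210))):
    f=dict(np.load(n+".npz"));P=cloud(f);im=f['image'].max(-1).astype(int); d=np.hypot(P[...,0]-c[0],P[...,1]-c[1])
    print(n)
    for a in np.arange(.015,.031,.001):
        m=(d>=a)&(d<a+.001)&(P[...,2]>.08)&(P[...,2]<.125)
        w=P[m&(im>140)][:,2]; b=P[m&(im<80)][:,2]
        print('  r',round(a*1e3),'white',len(w),np.percentile(w,[50,75,90]).round(4) if len(w)>4 else '','black',len(b),np.median(b).round(4) if len(b)>4 else '')
for n in ("top","scene"):
    a=dict(np.load(n+"0.npz"));b=dict(np.load(n+"11.npz")); P=cloud(a);Q=cloud(b)
    for nm,x,y,r in (('jar',.5805,.004,.028),('spanner',.7,.215,.09),('lockring',.74,-.2,.05)):
        im=np.abs(a['image'].astype(int)-b['image']).max(-1); m=np.hypot(P[...,0]-x,P[...,1]-y)<r; print(n,nm,'changed px',((im>40)&m).sum(),'of',m.sum())
E
```

```text
wrist1
  r 15 white 4  black 62 0.1203
  r 16 white 19 [0.1068 0.1069 0.1076] black 67 0.1205
  r 17 white 29 [0.1071 0.1078 0.1084] black 83 0.1204
  r 18 white 38 [0.1075 0.1078 0.1087] black 27 0.1202
  r 19 white 49 [0.1071 0.1076 0.1081] black 4 
  r 20 white 46 [0.1068 0.1073 0.1078] black 0 
  r 21 white 64 [0.0911 0.1059 0.1068] black 2 
  r 22 white 44 [0.0893 0.0896 0.09  ] black 0 
  r 23 white 49 [0.0894 0.0897 0.09  ] black 0 
  r 24 white 55 [0.0894 0.0898 0.0902] black 0 
  r 25 white 62 [0.0891 0.0895 0.09  ] black 0 
  r 26 white 59 [0.0892 0.0896 0.0901] black 0 
  r 27 white 81 [0.0891 0.0894 0.0899] black 0 
  r 28 white 53 [0.0886 0.0891 0.0897] black 0 
  r 29 white 1  black 0 
  r 30 white 0  black 0 
wrist8
  r 15 white 0  black 51 0.1117
  r 16 white 0  black 68 0.1117
  r 17 white 1  black 80 0.1118
  r 18 white 60 [0.1075 0.1089 0.1101] black 62 0.1115
  r 19 white 113 [0.1072 0.1079 0.109 ] black 4 
  r 20 white 120 [0.1068 0.1074 0.1078] black 0 
  r 21 white 122 [0.0998 0.107  0.1075] black 0 
  r 22 white 125 [0.0897 0.0916 0.1059] black 0 
  r 23 white
[... 1954 characters left out ...]
.1074 0.1087] black 2 
  r 20 white 57 [0.0986 0.105  0.1075] black 2 
  r 21 white 54 [0.1005 0.105  0.1071] black 0 
  r 22 white 22 [0.0911 0.0954 0.104 ] black 0 
  r 23 white 14 [0.0901 0.0915 0.093 ] black 0 
  r 24 white 14 [0.0903 0.0909 0.0914] black 0 
  r 25 white 19 [0.0903 0.0908 0.0913] black 0 
  r 26 white 24 [0.0901 0.0908 0.0912] black 0 
  r 27 white 24 [0.0901 0.0906 0.091 ] black 0 
  r 28 white 17 [0.0893 0.0898 0.0905] black 0 
  r 29 white 3  black 0 
  r 30 white 1  black 0 
top jar changed px 0 of 518
top spanner changed px 0 of 4684
top lockring changed px 0 of 1448
scene jar changed px 0 of 755
scene spanner changed px 0 of 3608
scene lockring changed px 0 of 2968
```

The profile shows the rim falling off outward, from 0.1075 at r = 18 mm to about 0.1068 at r = 20 mm. In the wrist view the flange top is therefore about 4.2 mm above its inner edge, which matches the nominal 4 mm. The bystanders show no changed pixels. Handing in.

```bash
python3 - <<'E'
from plant import robot
print(robot.sense()['t']); robot.close_job()
E
```

```text
37.8167
the job is handed in; nothing more can be done
```

The cover is pressed home in the hub, the seating tool stands upright at its original spot, and the job is handed in at 37.8 s of the 61 s allowed.

- **Pressing:** I set the foot over the knob and the cover gave way at about 16.6 N. It then came to rest rigidly on the rim. I pushed up to about 18 N to confirm it didn't move, held about 15 N for roughly 0.7 s, and lifted off. The highest force I measured was about 18 N.
- **Early stop:** my first continuous press stopped by itself after 1 mm, at its 17 N limit, and the reading fell back to about 8 N. I don't know why. I finished in 0.2–0.3 mm steps, so the push was not one unbroken stroke, and I did not record the force inside that first move.
- **Seating check:** the cover is flat to about 0.01 rad. From the arm's position, its flange top is at 0.1120 m, which fits a rim at 0.108 m plus 4 mm. The average depth readings first suggested it stood 0.6–1.1 mm too high. The rim reads lower toward its outer edge, and measured from its inner edge the wrist camera gives 4.2 mm. The top and scene cameras are too coarse there to confirm that.
- **Other objects:** the tool did not slip in the gripper. The camera images show no change at the jar, spanner or lockring.

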